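Lock, load and scan a tray of rolls

ROBOT

A 6-joint arm with a two-finger parallel gripper is mounted at the origin on the work surface. World frame = base frame: x ahead of the robot, y to its left, z up, the work surface at z = 0. Lengths are in m, angles in rad, forces in N, time in s.
With the tool pointing down it reaches from about 0.4 to 0.925 m from the base axis. Payload 12.5 kg.
Tool frame: the origin (TCP) lies at the very end of the fingers, on their centre line; the grasp point (between the pads) lies ctrl.grasp_offset behind it (ctrl.grasp_offset is the distance from the TCP to the grasp point, in m); z points along the fingers, y is the line along which they close (so a half turn about z gives the same grasp; the last joint's range is limited). The gripper opens to 95 mm and grips with 3 to 60 N. Pads are 20 mm wide; open, the fingers measure 119 mm over their backs; the gripper's body (75 mm by 180 mm) begins 59 mm behind the grasp point.
Start: joints at [-1.282, 0.491, 1.559, -0, 1.092, -0.106], TCP at [0.24, -0.577, 0.215] pointing down, gripper open.
Joint ranges: [-3.1, 3.1], [-0.84, 2.19], [0.05, 2.79], [-1.13, 4.28], [0.06, 2.93], [-2.69, 2.69]. Speed limits (rad/s): [2.22, 2.22, 2.79, 3.14, 3.14, 3.14].

INTERFACE

Orientations are given as a unit quaternion [x, y, z, w].
In Python, from rig import ctrl gives the robot as it stands. The module is installed in compiled form; this text tells all that it offers.
- The arm moves only by the tool play_rows, never from a script. Its argument "motion" is a list of rows, each a list of 4 numbers: the shift along the world's x, y, z in m, then the turn about the world's z in degrees. In form: [[dx, dy, dz, yaw], ...]. A call has 1 to 12 rows; each row is the pose to reach, as a shift and turn from the pose commanded when the call began; what a row does not reach only later rows make up. A row lasts 1/8 s, in which the tool goes at most 62.5 mm and 10.7 degrees, less where a joint would pass 70% of its speed; a pose out of reach is approached as far as the arm can. A call with a gripper value outside its range is refused whole. "fingers" is the closure, from 0 (fully open) to 1 (shut), set as the call begins (left out, the last holds). The fingers move at their own pace and stop on an object; "force" is the grip in N (left out, the last holds). Time passes only in rows, so rows that repeat a pose let the fingers close. It gives the time, the measured TCP pose, the force, the opening and the grip force at its end, in the units of the state.
- ctrl.get_state(): the state, without advancing time (a new reading comes with each control period).
- ctrl.snapshot(name): name is "scene" or "top"; returns the picture (400x640x3 uint8, red, green, blue); there is no depth.
- ctrl.camera_info(name): a dict with "mtx" (3x3 intrinsics, pixels), "dist_coeffs" ([k1, k2, p1, p2, k3] as OpenCV has them; the pictures are not rectified), "R" (3x3) and "t" (3): a world point X has camera coordinates R X + t. Camera axes: x right, y down, z forward; pixel columns grow to the right and rows downward; lengths in m; the calibration is good to about 2 mm. A picture is of the moment at which its call begins. camera_info takes no time and is no camera call.
- ctrl.job_done(): hands the job in; it is judged then, once.
The state is a dict: "clock": time; "joints": joint angles; "joint_vel": joint speeds; "joint_efforts": joint torques, N m; "tool_pos": TCP position; "ee_rot": TCP orientation; "wrist_force": force on the tool from outside, world axes, zero at the start; "moment": the same for the moment, N m; "grip_width": finger opening in m; "grip_force": force on a finger pad.
Only numpy, scipy, OpenCV 4.12 (cv2) and the standard library are available. Lean on these libraries where they do the work, as an engineer would, in place of code of your own. Each camera call takes 0.05 s, during which the arm holds its last target. There are 200 camera calls.

TASK

Get the baking tray ready for collection: screw its hold-down bolt clockwise by the upright red lever until it is snug, then fold the lever all the way down; before or after that, set every bread roll from the blue mat upright on the tray's floor, side by side. Once the tray is both locked and loaded, pick up the hand scanner, hold its window steady about 8 cm in front of the tray's tag, squarely and on its middle, for at least one second, then lay the scanner back right way up and wholly on its black mat. Leave the tray in its dock and everything else on the table where it is.

Things in the scene. Friction and masses are not known exactly. Their poses are not given: they have to be found in the camera images.
- dock: Fixed dark steel base plate, 150 x 390 mm and 6 mm thick (from 225 mm on its -y side to 165 mm on its +y side), in which the baking tray sits between 6 mm high lips. Origin on the table under the tray's centre; z up, x across the tray, y along the tray. On its -y end, 186 mm from the origin, stands the hold-down clamp.
- tray: Steel baking tray, loose in the dock, 0.9 kg, outside 130 (x) by 290 (y) mm, walls 3 mm thick and 16 mm high, floor 3 mm thick. Origin at the centre of its underside, which rests 6 mm above the table; axes as the dock's. Outside its +y end it carries the sloping tag. Four rolls fit in one row along y (65 mm apart).
- tag (a point): Centre of the white bar-coded tag, 40 x 50 mm, sloping at 45 degrees beyond the tray's +y end. The point's z axis is the tag's outward normal (half upward, half to the tray's -x side); its y axis is level and the same as the tray's y.
- bolt (a joint): Angle of the hold-down bolt (rad): grows as the bolt is turned clockwise seen from above, which screws it down 10 mm per full turn. Vertical axis. It comes to a firm stop (snug, grey strap down on the tray's rim) at 6.0 and starts between 1.2 and 2.6. Friction about 0.12 N m; it stays where it is left. The lever is its handle.
- lever (a joint): Angle of the red lever on the bolt's head (rad): 0 = standing straight up (open), 1.57 = folded down level (closed). Stiff hinge (0.06 N m): it stays where it is left. It starts between 0 and 0.2.
- lever_grip (a point): Point in the red lever 50 mm from its pivot, at mid width and thickness. The lever is a flat bar 16 mm wide (along the point's x axis, which is also the pivot's axis, always level), 8 mm thick (point's y) and 76 mm long (point's z, from the pivot towards the free end). It folds towards the point's -y side. With the bolt snug its x axis is the dock's x axis and it folds to the dock's -y, outward, away from the tray.
- lever_pivot (a point): Lever's pivot, on the bolt's vertical axis, about 52 mm above the table when snug (4 to 8 mm higher at the start).
- roll_mat: Fixed thin blue silicone mat, 200 x 200 x 2 mm, on which the rolls start; origin at the centre of its underside.
- scan_mat: Fixed thin black rubber mat, 190 (x) by 120 (y) by 2 mm, the scanner's place; origin at the centre of its underside.
- scan_grip (a point): Centre, half-way up, of the hand scanner's black and orange body, 88 (x) by 28 (y) by 40 (z) mm, 0.16 kg; its underside is 20 mm below. Scanner's x points to its head, z up. The grey head (40 mm wide) begins 28 mm ahead of this point and ends 72 mm ahead, its top 29 mm above it.
- scan_nose (a point): Centre of the amber window in the scanner's head, 62 mm ahead of and 5 mm below scan_grip. The point's x axis is the viewing direction: forward and 45 degrees downward when the scanner lies level; its y axis is the scanner's y.
- scan_tail (a point): Rear end of the scanner's body, 44 mm behind scan_grip.
- scanner: The hand scanner itself, origin at the centre of its body's underside, 20 mm below scan_grip; same axes.
- timer: White round kitchen timer, 48 mm across, 38 mm high; Listed only as something to leave alone.
- brush: Pastry brush, 150 mm long, lying flat; Listed only as something to leave alone.
- scraper: Dough scraper, steel blade and white grip, 90 mm wide; Listed only as something to leave alone.
- jam: Jam jar, 66 mm across, 90 mm high; Listed only as something to leave alone.
- sugar: Sugar jar, 72 mm across, 110 mm high; Listed only as something to leave alone.
- utensils: Steel pot with utensils, 90 mm across, 160 mm high in all; Listed only as something to leave alone.
- roll1_c (a point): Centre, half-way up, of a crusty brown bread roll: round, 56 mm across (its sides upright from 14 to 26 mm above its flat underside), 44 mm high, 60 g. May be absent (3 or 4 rolls are there).
- roll2_c (a point): Centre, half-way up, of a crusty brown bread roll: round, 56 mm across (its sides upright from 14 to 26 mm above its flat underside), 44 mm high, 60 g. May be absent (3 or 4 rolls are there).
- roll3_c (a point): Centre, half-way up, of a crusty brown bread roll: round, 56 mm across (its sides upright from 14 to 26 mm above its flat underside), 44 mm high, 60 g. May be absent (3 or 4 rolls are there).
- roll4_c (a point): Centre, half-way up, of a crusty brown bread roll: round, 56 mm across (its sides upright from 14 to 26 mm above its flat underside), 44 mm high, 60 g. May be absent (3 or 4 rolls are there).
Not all that is in view belongs to the job. Leave any purple look-alike of the part that bears roll4_c alone. What is shaped like the part that bears roll3_c but green is not meant.

How it is judged:
By the outcome, as a careful person would: the job done as asked, in the order asked, and still so for the second after the job is handed in, with the robot touching nothing.
Of roll1, roll2, roll3, roll4 only 3 to 4 are there at a start; the rules pass over those that are not, and their reading is None.
At some moment in a run one of roll1, roll2, roll3, roll4 may be knocked a few centimetres aside while the robot is not near it.
It also fails if it takes over 192 s, if anything falls off the work surface, if the arm or the gripper's body presses on something with over 40 N, if the wrist force passes 120 N, or if a joint passes its speed limit or range.

## Working session

There is one attempt and no reset: what is moved stays moved. The work goes in short steps, Python scripts to look and compute and a tool call to move; the robot and the scene stay as the last step left them, time stands still between calls to the robot, and variables do not carry over. Pictures are saved under pics/ and viewed, at most 14 in all, crops included, and the job is handed in when it is done.

Besides the shell and the picture viewer there is one more tool, called as name(argument=value, ...) on one line, values as JSON. play_rows: Moves the arm, as the interface text tells. Its arguments: {"type":"object","properties":{"motion":{"type":"array","items":{"type":"array","items":{"type":"number"}}},"fingers":{"type":"number"},"force":{"type":"number"}},"required":["motion"]}

```bash
mkdir -p pics; ls; cat > h.py <<'E'
import numpy as np, cv2
from rig import ctrl
def snap(n,f=None):
    im=cv2.cvtColor(np.ascontiguousarray(ctrl.snapshot(n)),cv2.COLOR_RGB2BGR)
    if f: cv2.imwrite('pics/'+f,im)
    return im
def ray(n,uv):
    c=ctrl.camera_info(n);K=np.array(c['mtx']);R=np.array(c['R']);t=np.array(c['t'])
    p=cv2.undistortPoints(np.array(uv,float).reshape(-1,1,2),K,np.array(c['dist_coeffs'])).reshape(-1,2)
    d=np.c_[p,np.ones(len(p))]@R
    return -R.T@t,d
def onz(n,uv,z):
    o,d=ray(n,uv); return o+d*((z-o[2])/d[:,2])[:,None]
def proj(n,X):
    c=ctrl.camera_info(n)
    return cv2.projectPoints(np.array(X,float).reshape(-1,3),cv2.Rodrigues(np.array(c['R']))[0],np.array(c['t'],float),np.array(c['mtx']),np.array(c['dist_coeffs']))[0].reshape(-1,2)
def two(a,ua,b,ub):
    o1,d1=ray(a,[ua]);o2,d2=ray(b,[ub]);d1=d1[0];d2=d2[0]
    s=np.linalg.lstsq(np.c_[d1,-d2],o2-o1,rcond=None)[0]
    p,q=o1+s[0]*d1,o2+s[1]*d2
    return (p+q)/2,np.linalg.norm(p-q)
E
python3 - <<'E'
from h import *
snap('scene','s0.png');snap('top','t0.png')
for n in('scene','top'):
    c=ctrl.camera_info(n);print(n,-np.array(c['R']).T@c['t'],np.array(c['R'])[2],c['mtx'][0][0])
print(ctrl.grasp_offset,ctrl.get_state())
E
```

```text
pics
scene [0.92472526 0.6692024  1.12847554] [-0.30289198 -0.49500021 -0.8143901 ] 500.48884571533597
top [0.36956869 0.04093596 1.24551414] [ 0.16866944 -0.01882634 -0.98549287] 476.47563776395555
0.0188 {'clock': 0.1, 'joints': array([-1.28157933e+00,  4.91472242e-01,  1.55938892e+00,  1.98150285e-05,
        1.09167837e+00, -1.05597641e-01]), 'joint_vel': array([ 0.00215136, -0.00114815, -0.00102737,  0.00035038, -0.00025485,
       -0.00106341]), 'joint_efforts': array([ 3.36436475e-03, -6.13624978e+01, -2.58604789e+01,  6.94118324e-02,
        4.70501091e-02, -2.89121431e-05]), 'tool_pos': array([ 0.24036498, -0.57670472,  0.21413684]), 'ee_rot': array([ 9.80579157e-01,  1.96123159e-01, -3.46524800e-05, -4.72250956e-04]), 'wrist_force': array([ 0.57889961,  0.32187024, -0.12966504]), 'moment': array([0.01119061, 0.03538595, 0.06565692]), 'grip_force': 0.0, 'grip_width': 0.09506960053331519}
```

View pics/s0.png

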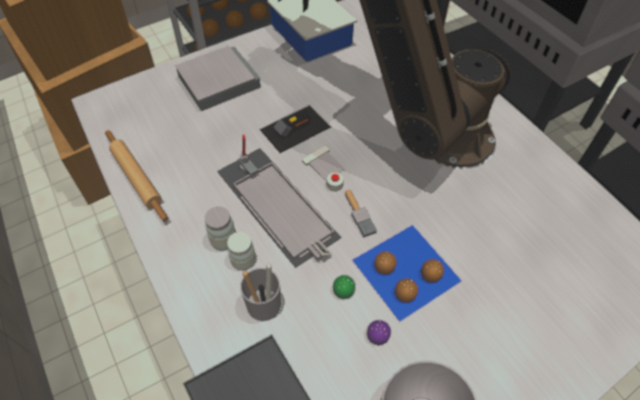

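View pics/t0.png

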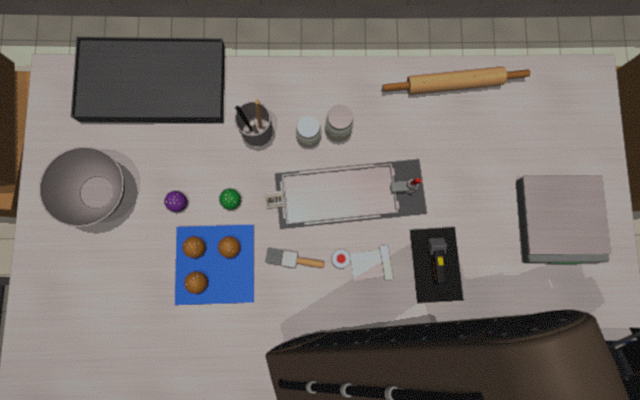

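The scene picture shows three brown rolls on the blue mat (386,262), (432,270), (406,290). The look-alikes are green (344,287) and purple (378,332). The top picture shows the rolls at (193,247), (229,247) and (196,283), the lever at (415,183), the tag at (275,200) and the scanner at (437,262). The brown rolls are the ones wanted. Next I'll measure and take one close crop.

```bash
python3 - <<'E'
from h import *
s=cv2.imread('pics/s0.png');t=cv2.imread('pics/t0.png')
def crop(im,x,y,w,h,k): return cv2.resize(im[y:y+h,x:x+w],(w*k,h*k),interpolation=cv2.INTER_CUBIC)
a=np.hstack([crop(t,360,150,80,60,5),crop(t,405,225,80,60,5)])
b=np.hstack([crop(s,210,130,80,60,5),crop(s,260,100,80,60,5)])
cv2.imwrite('pics/c0.png',np.vstack([a,b])[:600])
def blobs(im,lo,hi,mn):
    m=cv2.inRange(cv2.cvtColor(im,cv2.COLOR_BGR2HSV),lo,hi)
    n,_,st,c=cv2.connectedComponentsWithStats(m); return [(c[i].round(1),st[i,4],st[i,:4]) for i in range(1,n) if st[i,4]>mn]
for n,im in(('scene',s),('top',t)):
    print(n)
    for c,ar,bb in blobs(im,(5,110,60),(18,255,220),60):
        print('brown',c,ar,bb,onz(n,[c],.026).round(3))
    for c,ar,bb in blobs(im,(105,150,80),(125,255,255),300): print('blue',c,ar,onz(n,[c],.002).round(3))
    for c,ar,bb in blobs(im,(0,130,60),(4,255,255),4)+blobs(im,(172,130,60),(180,255,255),4): print('red',c,ar,bb)
m=cv2.inRange(t,(0,0,0),(45,45,45));m[:,:400]=0;m[310:]=0;m[:220]=0
for c in cv2.findContours(m,0,2)[0]:
    if cv2.contourArea(c)>500:
        r=cv2.minAreaRect(c);print('blackmat',r,onz('top',cv2.boxPoints(r),.002).round(3))
E
```

```text
scene
brown [72. 64.] 13861 [  0   0 152 202] [[ 0.936 -0.945  0.026]]
brown [220.    4.2] 111 [212   0  16   9] [[ 0.338 -0.987  0.026]]
brown [258.   10.5] 216 [250   3  17  16] [[ 0.232 -0.869  0.026]]
brown [234.1  18.6] 225 [226  11  17  16] [[ 0.333 -0.869  0.026]]
brown [210.1  26.9] 216 [203  19  16  17] [[ 0.431 -0.869  0.026]]
brown [131.2 168.3] 894 [106 131  52  73] [[ 0.903 -0.367  0.026]]
brown [351.6 199.5] 82 [347 191  11  18] [[0.422 0.051 0.026]]
brown [157.7 208.2] 128 [150 199  17  21] [[ 0.886 -0.194  0.026]]
brown [385.1 262.1] 294 [376 253  19  19] [[0.457 0.255 0.026]]
brown [432.3 270.3] 308 [423 261  20  20] [[0.37  0.335 0.026]]
brown [406.2 289.8] 316 [397 280  20  21] [[0.457 0.343 0.026]]
blue [405.5 270.9] 3690 [[0.417 0.293 0.002]]
red [243.5 137. ] 6 [243 136   2   3]
red [334.9 176.9] 36 [332 174   7   7]
top
brown [456.2  80.4] 1727 [383  67 147  27] [[ 0.899 -0.354  0.026]]
brown [ 19.8 114.2] 1043 [ 14  72  16 109] [[0.803 0.795 0.026]]
brown [258.1 112.4] 78 [255 101   7  27] [[0.81  0.181 0.026]]
brown [  6.7 196.4] 374 [  0 183  16  29] [[0.586 0.807 0.026]]
brown [193.5 246.7] 334 [183 237  22  20] [[0.455 0.339 0.026]]
brown [228.6 246.6] 323 [219 237  21  20] [[0.454 0.251 0.026]]
brown [309.9 262.1] 156 [297 258  27   9] [[0.413 0.045 0.026]]
brown [195.6 282.3] 349 [185 272  22  21] [[0.366 0.33  0.026]]
blue [216.6 266. ] 4573 [[0.406 0.284 0.002]]
red [416.7 180.6] 36 [411 178  11   6]
red [340.7 258.2] 50 [337 255   8   8]
blackmat ((436.1791687011719, 264.7275390625), (73.25662231445312, 44.90237045288086), 84.4006576538086) [[ 0.495 -0.219  0.002]
 [ 0.506 -0.336  0.002]
 [ 0.319 -0.344  0.002]
 [ 0.308 -0.229  0.002]]
```

View pics/c0.png

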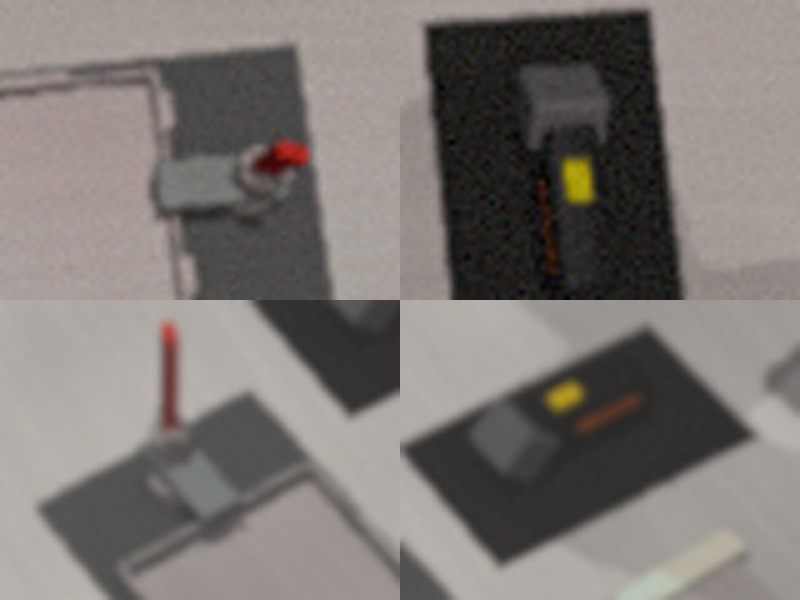

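The crop confirms the choices. The lever is red and leans slightly toward image right, with its tip at top (420,180) and base at (412,184). The scanner head is at top (438,244), its yellow patch at (441,261), and it faces +x. The strap lies toward the tray. Now the dock, tag and lever geometry.

```bash
python3 - <<'E'
from h import *
s=cv2.imread('pics/s0.png');t=cv2.imread('pics/t0.png')
m=cv2.inRange(t,(0,0,0),(105,105,105));r=np.zeros_like(m);r[152:238,262:436]=255;m&=r
m=cv2.morphologyEx(m,cv2.MORPH_OPEN,np.ones((2,2)))
n,l,st,c=cv2.connectedComponentsWithStats(m)
k=1+np.argmax(st[1:,4]);pts=cv2.findNonZero((l==k).astype('u1'));print(st[k])
q=cv2.approxPolyDP(cv2.convexHull(pts),6,True).reshape(-1,2);print(q.tolist(),onz('top',q,.006).round(3).tolist())
b=cv2.minAreaRect(cv2.convexHull(pts));w=onz('top',cv2.boxPoints(b),.006);print(w.round(3),b)
for nm,a,bb in(('tip',(420.5,180),(243.7,135.5)),('base',(411.5,184),(244,155)),('redc',(416.7,181.5),(243.7,145))):
    print(nm,two('top',a,'scene',bb))
def crop(im,x,y,w,h,k): return cv2.resize(im[y:y+h,x:x+w],(w*k,h*k),interpolation=cv2.INTER_CUBIC)
cv2.imwrite('pics/c1.png',np.hstack([crop(t,255,175,50,50,8),crop(s,290,225,50,50,8)]))
E
```

```text
[ 379  160   48   60 1449]
[[426, 214], [379, 219], [392, 163], [419, 160]] [[0.538, -0.261, 0.006], [0.525, -0.137, 0.006], [0.676, -0.176, 0.006], [0.684, -0.249, 0.006]]
[[ 0.671 -0.126  0.006]
 [ 0.685 -0.254  0.006]
 [ 0.537 -0.263  0.006]
 [ 0.524 -0.137  0.006]] ((400.0296630859375, 189.44325256347656), (55.077632904052734, 48.11746597290039), 83.8844985961914)
tip (array([ 0.6017392 , -0.22045308,  0.12941855]), np.float64(0.003172594716302363))
base (array([ 0.60887816, -0.21606748,  0.05584976]), np.float64(0.0019545768479497703))
redc (array([ 0.60583387, -0.21960039,  0.09380536]), np.float64(0.0022144904111558728))
```

View pics/c1.png

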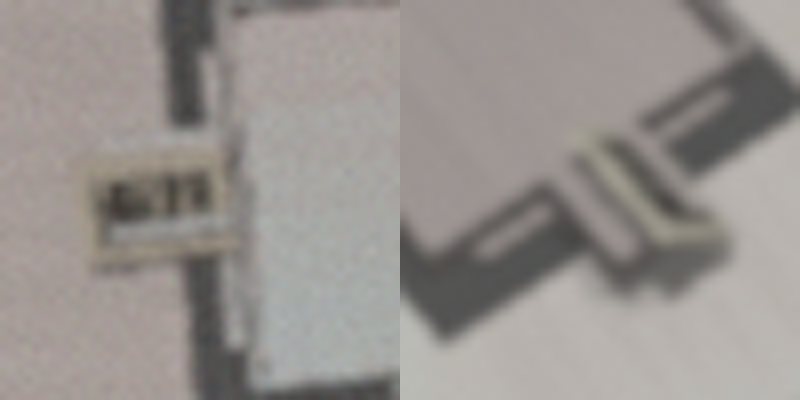

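The right crop shows the tag in top at about (275,200), and seen edge-on in scene at about (320,248). The bolt axis is about (0.608,-0.217), and both estimates agree. Next I'll move above the lever and measure the tag and scanner in the meantime.

play_rows(motion=[[0.04, 0.04, 0, 10], [0.08, 0.08, 0, 20], [0.12, 0.12, 0, 30], [0.165, 0.16, 0, 40], [0.21, 0.205, 0, 50], [0.25, 0.245, 0, 57], [0.29, 0.285, 0, 57], [0.33, 0.325, 0, 57], [0.368, 0.36, 0, 57], [0.368, 0.36, 0, 57], [0.368, 0.36, -0.03, 57], [0.368, 0.36, -0.06, 57]], fingers=0.3, force=40)

```text
clock: 1.6
tool_pos: [0.6079, -0.2174, 0.1539]
ee_rot: [0.768, 0.64, -0.0, 0.0]
wrist_force: [-0.3, 1.0, 0.2]
grip_width: 0.0666
grip_force: 0.0
```

```bash
python3 - <<'E'
from h import *
print('left edge',onz('top',[(275.6,175),(280,225)],.006).round(3))
print('tag',two('top',(275,200.6),'scene',(320,248)))
t=cv2.imread('pics/t0.png');s=cv2.imread('pics/s0.png')
for n,im in(('top',t),('scene',s)):
    m=cv2.inRange(cv2.cvtColor(im,cv2.COLOR_BGR2HSV),(22,150,100),(32,255,255));c=cv2.moments(m,True)
    u=(c['m10']/c['m00'],c['m01']/c['m00']);print(n,'yellow',u,c['m00'],onz(n,[u],.042).round(4))
print('head top,head front,tail(z.042)',onz('top',[(438.2,240.5),(441.2,284)],.047).round(3))
snap('top','t1.png')
im=snap('scene','s1.png')
cv2.imwrite('pics/c2.png',np.hstack([cv2.resize(t[225:300,400:475],(600,600),interpolation=cv2.INTER_CUBIC),cv2.resize(im[100:175,210:235],(200,600))]))
E
```

```text
left edge [[0.644 0.135 0.006]
 [0.511 0.122 0.006]]
tag (array([0.57293707, 0.13424974, 0.02187506]), np.float64(0.0011408584639835022))
top yellow (440.1904761904762, 260.6666666666667) 42.0 [[ 0.4144 -0.2823  0.042 ]]
scene yellow (292.38709677419354, 118.83870967741936) 31.0 [[ 0.4153 -0.2819  0.042 ]]
head top,head front,tail(z.042) [[ 0.465 -0.279  0.047]
 [ 0.357 -0.28   0.047]]
```

View pics/s1.png

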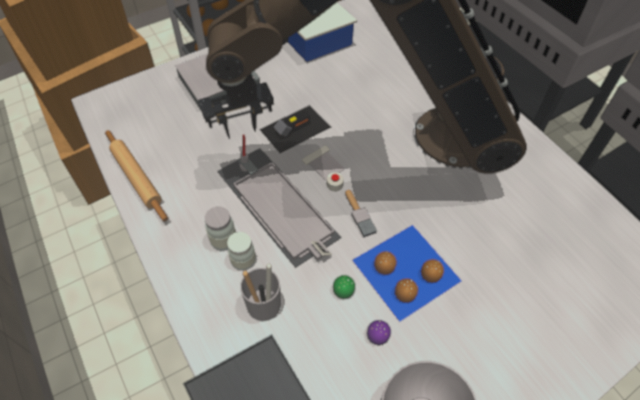

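Scene shows the gripper at (240,100), right above the lever at (244,145). Now down and grip.

play_rows(motion=[[0, 0, -0.025, 0], [0, 0, -0.05, 0], [0, 0, -0.065, 0], [0, 0, -0.065, 0], [0, 0, -0.065, 0]])

```text
clock: 2.33
tool_pos: [0.6088, -0.2173, 0.0908]
ee_rot: [0.768, 0.64, 0.0, 0.001]
wrist_force: [-0.0, -0.2, -0.0]
grip_width: 0.0666
grip_force: 0.0
```

play_rows(motion=[[0, 0, 0, 0], [0, 0, 0, 0], [0, 0, 0, 0], [0, 0, 0, 0], [0, 0, 0, 0], [0, 0, 0, 0]], fingers=1, force=40)

```text
clock: 3.08
tool_pos: [0.6083, -0.2169, 0.0896]
ee_rot: [0.768, 0.64, -0.0, -0.0]
wrist_force: [-0.4, -0.7, 0.4]
grip_width: 0.012
grip_force: 0.5
```

```bash
python3 - <<'E'
from h import *
s=ctrl.get_state();print(s['moment'],s['joints'],s['tool_pos'],s['grip_width'])
im=snap('scene','s2.png');t=snap('top','t2.png')
cv2.imwrite('pics/c3.png',np.hstack([cv2.resize(im[90:190,190:290],(400,400),interpolation=cv2.INTER_CUBIC),cv2.resize(t[130:230,360:460],(400,400),interpolation=cv2.INTER_CUBIC)]))
E
```

```text
[-0.04039366  0.10998212 -0.009174  ] [-4.44758199e-01  6.56699743e-01  1.62190409e+00 -1.35024645e-04
  8.63248724e-01 -2.63531902e-01] [ 0.60826776 -0.21693319  0.0896197 ] 0.01195598162959648
```

View pics/c3.png

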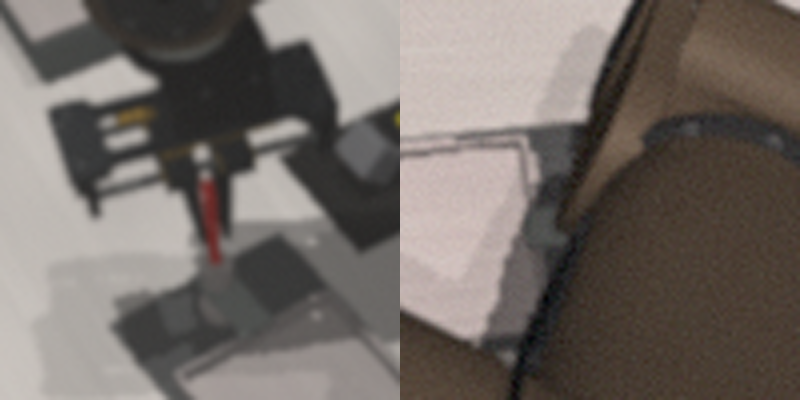

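The crop shows the fingers closing on the red lever (205,200). Let the grip settle.

play_rows(motion=[[0, 0, 0, 0], [0, 0, 0, 0], [0, 0, 0, 0], [0, 0, 0, 0]])

```text
clock: 3.68
tool_pos: [0.6094, -0.217, 0.0898]
ee_rot: [0.768, 0.64, 0.001, 0.001]
wrist_force: [6.0, 1.0, -1.7]
grip_width: 0.0079
grip_force: 40.0
```

```bash
python3 -c "
from h import *
s=ctrl.get_state();print(s['moment'],s['grip_width'],s['wrist_force'])"
```

```text
[ 0.153223   -1.35893758 -0.1294096 ] 0.007852887057974654 [ 5.98576965  0.97872985 -1.73110288]
```

Gripped on the 8 mm thickness and aligned. The remaining clockwise turn is about 255°.

play_rows(motion=[[0, 0, -0.0003, -9], [0, 0, -0.0005, -18], [0, 0, -0.0008, -27], [0, 0, -0.001, -36], [0, 0, -0.0013, -45], [0, 0, -0.0015, -54], [0, 0, -0.0018, -63], [0, 0, -0.002, -72], [0, 0, -0.0023, -81], [0, 0, -0.0025, -90], [0, 0, -0.0025, -90], [0, 0, -0.0025, -90]])

```text
clock: 5.18
tool_pos: [0.6087, -0.2161, 0.0873]
ee_rot: [0.996, -0.091, 0.0, -0.001]
wrist_force: [2.0, 3.9, 1.9]
grip_width: 0.0078
grip_force: 40.0
```

```bash
python3 -c "
from h import *
s=ctrl.get_state();print(s['moment'],s['grip_width'],s['wrist_force'],s['tool_pos'],s['ee_rot'])"
```

```text
[ 1.16884286 -0.75168407 -0.16205892] 0.007848571662290261 [2.01139102 3.94614135 1.89130191] [ 0.60873087 -0.21607866  0.08730579] [ 9.95886835e-01 -9.06040591e-02  2.00358145e-04 -5.25218618e-04]
```

Turning smoothly with a moment of about 0.16 N m. Continue another 70°, then open and back-rotate 180° in place.

play_rows(motion=[[0, 0, -0.0003, -9], [0, 0, -0.0005, -18], [0, 0, -0.0008, -27], [0, 0, -0.001, -36], [0, 0, -0.0013, -45], [0, 0, -0.0015, -54], [0, 0, -0.0018, -63], [0, 0, -0.002, -72], [0, 0, -0.002, -72], [0, 0, -0.002, -72]])

```text
clock: 6.42
tool_pos: [0.6094, -0.2155, 0.0853]
ee_rot: [0.752, -0.659, 0.0, -0.001]
wrist_force: [6.7, 9.2, 0.6]
grip_width: 0.0081
grip_force: 40.0
```

play_rows(motion=[[0, 0, 0, 0], [0, 0, 0, 0], [0, 0, 0, 0], [0, 0, 0, 0], [0, 0, 0, 0], [0, 0, 0, 10], [0, 0, 0, 20], [0, 0, 0, 30], [0, 0, 0, 40], [0, 0, 0, 50], [0, 0, 0, 60], [0, 0, 0, 70]], fingers=0.4)

```text
clock: 7.92
tool_pos: [0.6084, -0.217, 0.0852]
ee_rot: [0.994, -0.105, -0.0, 0.0]
wrist_force: [-0.2, -0.2, 0.7]
grip_width: 0.0575
grip_force: 0.0
```

play_rows(motion=[[0, 0, 0, 10], [0, 0, 0, 20], [0, 0, 0, 30], [0, 0, 0, 40], [0, 0, 0, 50], [0, 0, 0, 60], [0, 0, 0, 70], [0, 0, 0, 80], [0, 0, 0, 90], [0, 0, 0, 100], [0, 0, 0, 110], [0, 0, 0, 110]])

```text
clock: 9.43
tool_pos: [0.6084, -0.217, 0.0851]
ee_rot: [0.659, 0.752, 0.0, -0.0]
wrist_force: [0.5, -0.0, -0.2]
grip_width: 0.057
grip_force: 0.0
```

play_rows(motion=[[0, 0, 0, 0], [0, 0, 0, 0], [0, 0, 0, 0], [0, 0, 0, 0], [0, 0, 0, 0], [0, 0, 0, 0], [0, 0, 0, 0], [0, 0, 0, 0], [0, 0, 0, 0]], fingers=1, force=35)

```text
clock: 10.55
tool_pos: [0.6096, -0.2168, 0.0853]
ee_rot: [0.659, 0.752, 0.001, 0.001]
wrist_force: [7.0, 2.1, -2.9]
grip_width: 0.008
grip_force: 35.0
```

```bash
python3 -c "
from h import *
s=ctrl.get_state();print(s['moment'],s['grip_width'],s['wrist_force'],s['tool_pos'],s['joints'])
q=s['ee_rot'];print(np.degrees(2*np.arctan2(q[1],q[0]))-90)"
```

```text
[ 0.35946295 -1.41023807 -0.11052244] 0.008003761095480857 [ 7.03615453  2.06756337 -2.85806875] [ 0.60963044 -0.2168115   0.08527719] [-4.44157230e-01  6.62659771e-01  1.62371641e+00  1.37483261e-03
  8.52555935e-01 -5.77420503e-01]
7.583665192920336
```

play_rows(motion=[[0, 0, -0.0003, -9], [0, 0, -0.0005, -18], [0, 0, -0.0008, -27], [0, 0, -0.001, -36], [0, 0, -0.0013, -45], [0, 0, -0.0015, -54], [0, 0, -0.0018, -63], [0, 0, -0.002, -72], [0, 0, -0.0022, -78], [0, 0, -0.0023, -82], [0, 0, -0.0024, -85], [0, 0, -0.0024, -86]])

```text
clock: 12.05
tool_pos: [0.6089, -0.2163, 0.0829]
ee_rot: [0.995, 0.101, 0.001, -0.0]
wrist_force: [3.6, 4.1, 0.2]
grip_width: 0.008
grip_force: 35.0
```

```bash
python3 -c "
from h import *
s=ctrl.get_state();print(s['moment'],s['grip_width'],s['wrist_force'],s['tool_pos'])
q=s['ee_rot'];print(np.degrees(2*np.arctan2(q[1],q[0]))-90)"
```

```text
[ 1.02120059 -0.7349229   0.08011767] 0.00795181358914849 [3.64610997 4.09852466 0.2092365 ] [ 0.60892065 -0.21633752  0.08285216]
-78.42107876934568
```

play_rows(motion=[[0, 0, 0, -2], [0, 0, 0, -4], [0, 0, 0, -6], [0, 0, 0, -6], [0, 0, 0, -6]])

```text
clock: 12.68
tool_pos: [0.6089, -0.2163, 0.0827]
ee_rot: [0.999, 0.049, 0.0, -0.0]
wrist_force: [3.0, 4.4, -1.7]
grip_width: 0.0074
grip_force: 35.0
```

```bash
python3 -c "
from h import *
s=ctrl.get_state();print(s['moment'],s['grip_width'],s['wrist_force'],s['tool_pos'])
q=s['ee_rot'];print(np.degrees(2*np.arctan2(q[1],q[0]))-90)"
```

```text
[ 1.06512692 -0.78280074  0.05391166] 0.007374790762824428 [ 3.04265573  4.42963552 -1.65081113] [ 0.60889757 -0.21626871  0.08269482]
-84.36613781633604
```

play_rows(motion=[[0, 0, 0, -2], [0, 0, 0, -4], [0, 0, 0, -6], [0, 0, 0, -6], [0, 0, 0, -6]])

```text
clock: 13.3
tool_pos: [0.6088, -0.2163, 0.0827]
ee_rot: [1.0, -0.002, 0.0, -0.0]
wrist_force: [2.9, 4.8, -0.3]
grip_width: 0.0085
grip_force: 35.0
```

```bash
python3 -c "
from h import *
s=ctrl.get_state();print(s['moment'],s['grip_width'],s['wrist_force'],s['tool_pos'])
q=s['ee_rot'];print(np.degrees(2*np.arctan2(q[1],q[0]))-90)"
```

```text
[ 1.02819748 -0.63726839  0.65417715] 0.008478138961288713 [ 2.89366025  4.75562022 -0.34296764] [ 0.60876801 -0.21631453  0.08272368]
-90.28184377662991
```

The moment rose to 0.65 N m and the pads slipped at the stop, so the bolt is snug at about -85° as expected. Release, lift, close, and go to the tray side.

play_rows(motion=[[0, 0, 0, 3], [0, 0, 0, 5], [0, 0, 0, 5], [0, 0, 0, 5], [0, 0, 0.03, 5], [0, 0, 0.06, 5], [0, 0, 0.07, 5], [-0.001, 0.018, 0.07, 5], [-0.003, 0.038, 0.07, 5], [-0.003, 0.038, 0.07, 5]], fingers=0.6)

```text
clock: 14.55
tool_pos: [0.605, -0.1767, 0.1519]
ee_rot: [0.999, 0.041, -0.001, -0.0]
wrist_force: [-0.0, -0.0, 0.0]
grip_width: 0.0377
grip_force: 0.0
```

play_rows(motion=[[0, 0, 0, 0], [0, 0, 0, 0], [0, 0, 0, 0], [0, 0, 0, 0], [0, 0, 0, 0], [0, 0, -0.024, 0], [0, 0, -0.048, 0], [0, 0, -0.048, 0]], fingers=1, force=20)

```text
clock: 15.55
tool_pos: [0.6047, -0.1787, 0.1034]
ee_rot: [0.999, 0.04, -0.001, -0.001]
wrist_force: [0.3, -1.3, 0.8]
grip_width: 0.0005
grip_force: 0.0
```

```bash
python3 - <<'E'
from h import *
im=snap('scene');t=snap('top')
print(ctrl.get_state()['tool_pos'])
cv2.imwrite('pics/c4.png',np.hstack([cv2.resize(im[90:190,190:290],(400,400),interpolation=cv2.INTER_CUBIC),cv2.resize(t[130:230,360:460],(400,400),interpolation=cv2.INTER_CUBIC)]))
E
```

```text
[ 0.60570212 -0.17907952  0.10535501]
```

View pics/c4.png

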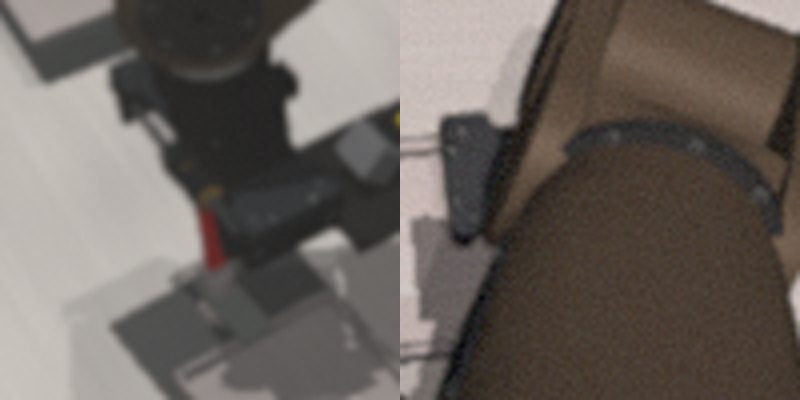

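The crop shows the lever upright (210,235) with the closed fingers on its tray side. Sweep it down outward.

play_rows(motion=[[0.002, -0.022, 0, 0], [0.003, -0.036, 0, 0], [0.004, -0.05, 0, 0], [0.005, -0.062, -0.004, 0], [0.006, -0.073, -0.01, 0], [0.007, -0.08, -0.018, 0], [0.007, -0.084, -0.027, 0], [0.008, -0.088, -0.039, 0], [0.008, -0.088, -0.047, 0], [0.008, -0.088, -0.051, 0], [0.008, -0.088, -0.052, 0], [0.008, -0.088, -0.052, 0]])

```text
clock: 17.15
tool_pos: [0.6143, -0.2675, 0.0548]
ee_rot: [0.999, 0.041, 0.001, 0.001]
wrist_force: [-3.5, -1.1, 17.5]
grip_width: 0.0003
grip_force: 8.8
```

play_rows(motion=[[0, 0, -0.001, 0], [0, 0, -0.002, 0], [0, 0, -0.002, 0]])

```text
clock: 17.52
tool_pos: [0.6148, -0.2677, 0.0539]
ee_rot: [0.999, 0.041, 0.002, 0.002]
wrist_force: [-4.6, -1.4, 25.5]
grip_width: 0.0005
grip_force: 12.7
```

play_rows(motion=[[0, 0, 0.05, 0], [0, 0, 0.1, 0], [-0.03, 0.06, 0.12, 0], [-0.05, 0.12, 0.12, 0], [-0.07, 0.18, 0.12, 0], [-0.09, 0.24, 0.12, 0], [-0.11, 0.3, 0.12, 0], [-0.13, 0.36, 0.12, 0], [-0.15, 0.42, 0.12, 0], [-0.16, 0.47, 0.12, 0], [-0.16, 0.5, 0.12, 0], [-0.16, 0.5, 0.12, 0]], fingers=0.2)

```text
clock: 19.02
tool_pos: [0.4528, 0.2349, 0.1705]
ee_rot: [0.999, 0.042, -0.0, -0.0]
wrist_force: [-0.2, 0.1, 0.5]
grip_width: 0.0761
grip_force: 0.0
```

```bash
python3 - <<'E'
from h import *
im=snap('scene','s5.png');t=snap('top','t5.png')
s=ctrl.get_state();print(s['tool_pos'],s['grip_width'])
a=np.hstack([cv2.resize(im[90:190,190:290],(400,400),interpolation=cv2.INTER_CUBIC),cv2.resize(t[130:230,360:460],(400,400),interpolation=cv2.INTER_CUBIC)])
cv2.imwrite('pics/c5.png',a)
for n,im in(('scene',im),('top',t)):
    m=cv2.inRange(cv2.cvtColor(im,cv2.COLOR_BGR2HSV),(5,110,60),(18,255,220))
    k,_,st,c=cv2.connectedComponentsWithStats(m)
    for i in range(1,k):
        w=onz(n,[c[i]],.026)[0]
        if st[i,4]>60 and .3<w[0]<.65 and .1<w[1]<.5: print(n,st[i,4],w.round(3))
E
```

```text
[0.45311025 0.2329241  0.17052471] 0.07565763999490491
scene 303 [0.457 0.255 0.026]
scene 315 [0.37  0.335 0.026]
scene 331 [0.458 0.343 0.026]
```

View pics/c5.png

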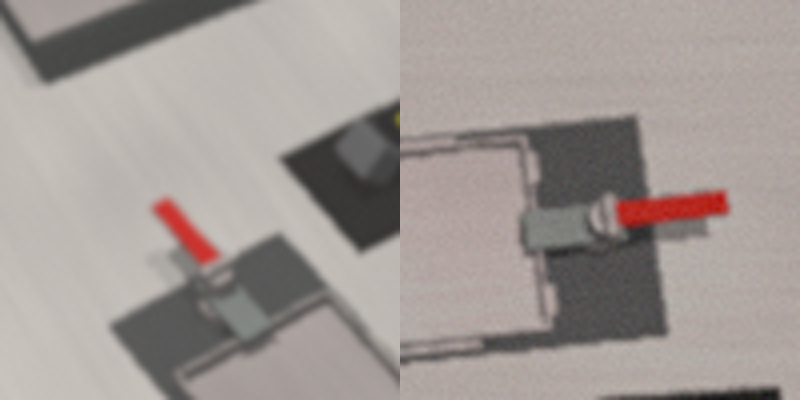

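The lever is folded level outward (red at top crop (670,205)), in line with the dock. The rolls are unmoved. Now pick roll A.

play_rows(motion=[[0.003, 0.02, 0, 10], [0.003, 0.02, 0, 20], [0.003, 0.02, 0, 30], [0.003, 0.02, 0, 40], [0.003, 0.02, 0, 50], [0.003, 0.02, -0.03, 60], [0.003, 0.02, -0.06, 70], [0.003, 0.02, -0.09, 80], [0.003, 0.02, -0.11, 90], [0.003, 0.02, -0.14, 90], [0.003, 0.02, -0.165, 90], [0.003, 0.02, -0.165, 90]], fingers=0.15, force=12)

```text
clock: 20.62
tool_pos: [0.4561, 0.2517, 0.0047]
ee_rot: [0.679, 0.735, -0.001, -0.001]
wrist_force: [-0.7, -0.8, 0.3]
grip_width: 0.0808
grip_force: 0.0
```

play_rows(motion=[[0, 0, 0, 0], [0, 0, 0, 0], [0, 0, 0, 0], [0, 0, 0, 0], [0, 0, 0, 0], [0, 0, 0, 0]], fingers=1)

```text
clock: 21.38
tool_pos: [0.4565, 0.2531, 0.0064]
ee_rot: [0.678, 0.735, 0.0, 0.0]
wrist_force: [-1.1, -0.8, 7.2]
grip_width: 0.0556
grip_force: 12.0
```

```bash
python3 - <<'E'
from h import *
w=onz('top',[(441.75,180),(414.25,183.25)],.056);d=w[1]-w[0];print(w,np.degrees(np.arctan2(-d[0],d[1])))
s=ctrl.get_state();q=s['ee_rot'];print(s['tool_pos'],np.degrees(2*np.arctan2(q[1],q[0]))-90)
E
```

```text
[[ 0.61810126 -0.29301841  0.056     ]
 [ 0.60998086 -0.22247988  0.056     ]] 6.566982529824872
[0.4565319  0.25309557 0.00643277] 4.627223339717943
```

play_rows(motion=[[0, 0, 0.04, 0], [0, 0, 0.09, 0], [0.02, -0.05, 0.1, 0], [0.04, -0.1, 0.1, 0], [0.06, -0.15, 0.1, 0], [0.08, -0.2, 0.1, 0], [0.1, -0.25, 0.1, 0], [0.12, -0.3, 0.1, 0], [0.14, -0.35, 0.09, 0], [0.141, -0.35, 0.06, 0], [0.141, -0.35, 0.03, 0], [0.141, -0.35, 0.02, 0]])

```text
clock: 22.88
tool_pos: [0.5966, -0.0968, 0.0243]
ee_rot: [0.678, 0.735, -0.001, -0.001]
wrist_force: [0.4, -0.1, 0.2]
grip_width: 0.0552
grip_force: 12.0
```

play_rows(motion=[[0, 0, -0.006, 0], [0, 0, -0.011, 0], [0, 0, -0.012, 0], [0, 0, -0.012, 0]])

```text
clock: 23.38
tool_pos: [0.5976, -0.0969, 0.0142]
ee_rot: [0.678, 0.735, 0.0, 0.0]
wrist_force: [0.2, 0.4, -0.7]
grip_width: 0.0553
grip_force: 12.0
```

play_rows(motion=[[0, 0, 0, 0], [0, 0, 0, 0], [0, 0, 0, 0], [0, 0, 0.03, 0], [0, 0, 0.08, 0], [-0.02, 0.055, 0.12, 0], [-0.04, 0.11, 0.12, 0], [-0.06, 0.165, 0.12, 0], [-0.08, 0.22, 0.12, 0], [-0.1, 0.275, 0.12, 0], [-0.1, 0.275, 0.12, 0]], fingers=0.22)

```text
clock: 24.75
tool_pos: [0.4959, 0.1811, 0.134]
ee_rot: [0.676, 0.737, 0.0, -0.0]
wrist_force: [1.1, -0.4, 0.3]
grip_width: 0.0742
grip_force: 0.0
```

```bash
cat > rolls.py <<'E'
from h import *
import sys
im=snap('scene',sys.argv[1]+'s.png');t=snap('top',sys.argv[1]+'t.png')
for n,im in(('scene',im),('top',t)):
    m=cv2.inRange(cv2.cvtColor(im,cv2.COLOR_BGR2HSV),(5,110,50),(18,255,220))
    k,_,st,c=cv2.connectedComponentsWithStats(m)
    for i in range(1,k):
        w=onz(n,[c[i]],.026 if c[i][0]>0 else 0)[0]
        if st[i,4]>60 and .3<w[0]<.68 and -.2<w[1]<.5: print(n,st[i,4],c[i].round(1),w.round(3))
s=ctrl.get_state();print(s['tool_pos'],s['grip_width'])
E
python3 rolls.py r1; python3 -c "
import cv2,numpy as np
s=cv2.imread('pics/r1s.png');t=cv2.imread('pics/r1t.png')
cv2.imwrite('pics/c6.png',np.hstack([cv2.resize(s[130:280,190:340],(400,400)),cv2.resize(t[130:250,250:370],(400,400))]))"
```

```text
scene 277 [266.5 201.6] [ 0.623 -0.061  0.026]
scene 311 [432.3 270.3] [0.37  0.335 0.026]
scene 320 [406.2 289.8] [0.458 0.343 0.026]
top 301 [349.8 181. ] [ 0.623 -0.061  0.026]
top 129 [187.9 247.7] [0.452 0.353 0.026]
top 157 [309.9 262. ] [0.414 0.045 0.026]
top 101 [188.8 281.1] [0.369 0.347 0.026]
[0.49739207 0.17839993 0.13389358] 0.07428249922951179
```

View pics/r1s.png

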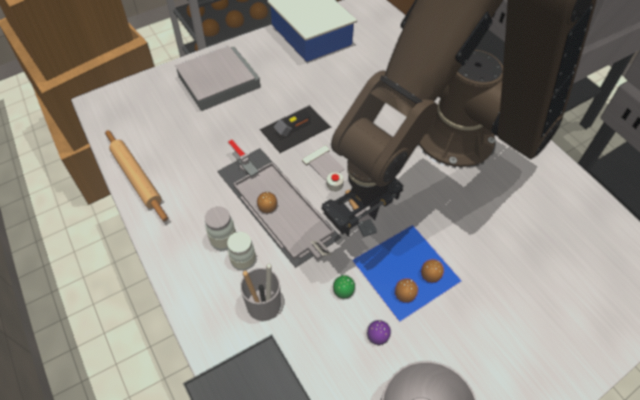

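A roll was displaced in the tray: roll A is now at (0.622,-0.061), seen at scene (266,202), instead of (0.598,-0.097). It will be regrasped along the tray's y and put at the row's centre line.

play_rows(motion=[[0.02, -0.03, 0, -10], [0.04, -0.06, 0, -20], [0.06, -0.09, 0, -30], [0.08, -0.12, 0, -40], [0.1, -0.16, 0, -50], [0.11, -0.2, 0, -60], [0.124, -0.24, 0, -70], [0.124, -0.24, 0, -80], [0.124, -0.24, 0, -90], [0.124, -0.24, -0.05, -90], [0.124, -0.24, -0.09, -90], [0.124, -0.24, -0.12, -90]])

```text
clock: 26.35
tool_pos: [0.6209, -0.0638, 0.0119]
ee_rot: [0.999, 0.039, -0.001, -0.0]
wrist_force: [-0.1, -0.8, 0.3]
grip_width: 0.074
grip_force: 0.0
```

play_rows(motion=[[0, 0, 0, 0], [0, 0, 0, 0], [0, 0, 0, 0], [0, 0, 0, 0], [0, 0, 0, 0], [0, 0, 0, 0], [0, 0, 0, 0]], fingers=1)

```text
clock: 27.22
tool_pos: [0.6217, -0.062, 0.0141]
ee_rot: [0.999, 0.04, 0.0, 0.0]
wrist_force: [-1.3, -1.6, 4.3]
grip_width: 0.0558
grip_force: 12.0
```

```bash
python3 - <<'E'
from h import *
snap('scene','r2s.png');snap('top','r2t.png')
import cv2
s=cv2.imread('pics/r2s.png');t=cv2.imread('pics/r2t.png')
cv2.imwrite('pics/c7.png',np.hstack([cv2.resize(s[130:270,200:340],(400,400)),cv2.resize(t[130:250,270:390],(400,400))]))
E
```

```text
(no output)
```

View pics/c7.png

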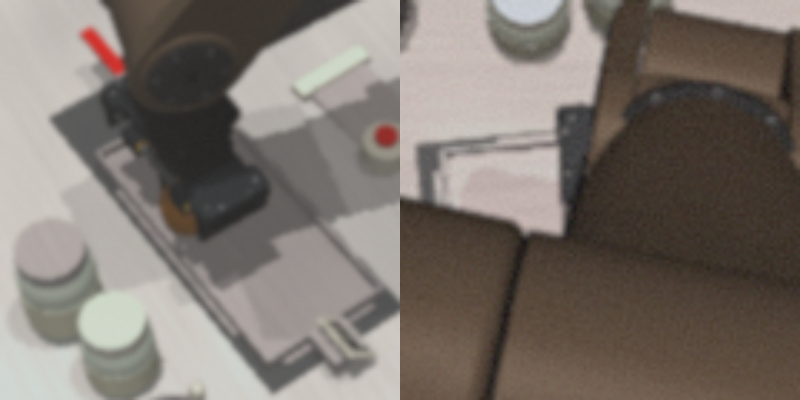

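The crop shows the roll held (185,205), with a width of 55.8 mm. Move it to its slot.

play_rows(motion=[[0, 0, 0.01, 0], [-0.008, -0.012, 0.012, 0], [-0.016, -0.024, 0.012, 0], [-0.024, -0.035, 0.012, 0], [-0.024, -0.035, 0.012, 0], [-0.024, -0.035, 0.005, 0], [-0.024, -0.035, 0.001, 0], [-0.024, -0.035, 0.001, 0], [-0.024, -0.035, 0.001, 0]])

```text
clock: 28.45
tool_pos: [0.5975, -0.0967, 0.0146]
ee_rot: [0.999, 0.04, -0.0, 0.0]
wrist_force: [0.8, -0.1, -1.2]
grip_width: 0.0556
grip_force: 12.0
```

play_rows(motion=[[0, 0, 0, 0], [0, 0, 0, 0], [0, 0, 0, 0], [0, 0, 0, 0], [0, 0, 0.03, 0], [0, 0, 0.07, 0], [0, 0, 0.12, 0], [0, 0, 0.12, 0], [-0.04, 0.06, 0.12, 10], [-0.06, 0.12, 0.12, 20], [-0.08, 0.18, 0.12, 30], [-0.1, 0.24, 0.12, 40]], fingers=0.22)

```text
clock: 29.95
tool_pos: [0.4999, 0.1336, 0.1339]
ee_rot: [0.924, 0.382, -0.0, -0.0]
wrist_force: [0.3, 0.1, 0.0]
grip_width: 0.0738
grip_force: 0.0
```

```bash
python3 rolls.py r3
```

```text
scene 269 [267.6 188.5] [ 0.599 -0.099  0.026]
scene 308 [432.3 270.3] [0.369 0.335 0.026]
scene 315 [406.2 289.8] [0.457 0.343 0.026]
top 318 [364.5 189.7] [ 0.599 -0.099  0.026]
top 337 [193.6 246.7] [0.455 0.339 0.026]
top 147 [310.7 262.2] [0.413 0.043 0.026]
top 343 [195.5 282.3] [0.366 0.331 0.026]
[0.49847349 0.13636394 0.13396872] 0.0740099956381406
```

Roll A now sits at (0.598,-0.098). Next roll B.

play_rows(motion=[[-0.01, 0.05, 0, 10], [-0.02, 0.1, 0, 20], [-0.03, 0.15, 0, 30], [-0.0415, 0.198, 0, 40], [-0.0415, 0.198, 0, 50], [-0.0415, 0.198, -0.04, 50], [-0.0415, 0.198, -0.08, 50], [-0.0415, 0.198, -0.11, 50], [-0.0415, 0.198, -0.129, 50], [-0.0415, 0.198, -0.129, 50]])

```text
clock: 31.3
tool_pos: [0.4593, 0.3293, 0.004]
ee_rot: [0.678, 0.735, -0.001, -0.0]
wrist_force: [0.4, -0.3, 0.7]
grip_width: 0.0742
grip_force: 0.0
```

play_rows(motion=[[0, 0, 0, 0], [0, 0, 0, 0], [0, 0, 0, 0], [0, 0, 0, 0], [0, 0, 0, 0], [0, 0, 0, 0], [0, 0, 0, 0]], fingers=1)

```text
clock: 32.17
tool_pos: [0.4596, 0.3301, 0.0059]
ee_rot: [0.678, 0.735, 0.0, 0.0]
wrist_force: [0.0, -1.5, 2.3]
grip_width: 0.0547
grip_force: 11.9
```

The grip is 11 mm off in y. Reopen, centre and grip again.

play_rows(motion=[[0, 0, 0, 0], [0, 0, 0, 0], [0, 0, 0, 0], [-0.003, 0.005, 0, 0], [-0.003, 0.011, 0, 0], [-0.003, 0.011, 0, 0], [-0.003, 0.011, 0, 0]], fingers=0.22)

```text
clock: 33.05
tool_pos: [0.4565, 0.3412, 0.0057]
ee_rot: [0.678, 0.735, 0.0, 0.0]
wrist_force: [0.0, 0.3, 0.1]
grip_width: 0.0741
grip_force: 0.0
```

```bash
python3 rolls.py r4
```

```text
scene 266 [267.6 188.4] [ 0.599 -0.099  0.026]
scene 83 [351.5 199.4] [0.422 0.051 0.026]
top 314 [364.5 189.6] [ 0.6   -0.098  0.026]
top 154 [310.1 262.1] [0.413 0.044 0.026]
top 61 [203.2 282.5] [0.365 0.311 0.026]
[0.45656122 0.34103947 0.00573441] 0.07396343258021126
```

play_rows(motion=[[0, 0, 0, 0], [0, 0, 0, 0], [0, 0, 0, 0], [0, 0, 0, 0], [0, 0, 0, 0], [0, 0, 0, 0], [0, 0, 0, 0]], fingers=1)

```text
clock: 34.02
tool_pos: [0.4566, 0.3411, 0.0058]
ee_rot: [0.678, 0.735, 0.0, 0.0]
wrist_force: [0.4, 0.1, -0.9]
grip_width: 0.0557
grip_force: 12.0
```

play_rows(motion=[[0, 0, 0.05, 0], [0, 0, 0.1, 0], [0.018, -0.05, 0.1, 0], [0.036, -0.1, 0.1, 0], [0.054, -0.15, 0.1, 0], [0.072, -0.2, 0.1, 0], [0.09, -0.25, 0.1, 0], [0.108, -0.3, 0.1, 0], [0.126, -0.35, 0.1, 0], [0.1355, -0.374, 0.08, 0], [0.1355, -0.374, 0.05, 0], [0.1355, -0.374, 0.025, 0]])

```text
clock: 35.52
tool_pos: [0.5918, -0.0333, 0.0296]
ee_rot: [0.678, 0.735, -0.0, -0.0]
wrist_force: [-0.3, -0.5, -0.3]
grip_width: 0.0559
grip_force: 12.0
```

play_rows(motion=[[0, 0, -0.008, 0], [0, 0, -0.014, 0], [0, 0, -0.0165, 0], [0, 0, -0.0165, 0], [0, 0, -0.0165, 0]])

```text
clock: 36.15
tool_pos: [0.5923, -0.0329, 0.0148]
ee_rot: [0.678, 0.735, 0.0, 0.0]
wrist_force: [0.4, -0.2, -0.4]
grip_width: 0.0559
grip_force: 12.0
```

play_rows(motion=[[0, 0, 0, 0], [0, 0, 0, 0], [0, 0, 0, 0], [0, 0, 0, 0], [0, 0, 0.03, 0], [0, 0, 0.07, 0], [0, 0, 0.12, 0], [-0.04, 0.05, 0.12, 0], [-0.07, 0.1, 0.12, 0], [-0.1, 0.15, 0.12, 0], [-0.13, 0.2, 0.12, 0], [-0.13, 0.2, 0.12, 0]], fingers=0.22)

```text
clock: 37.65
tool_pos: [0.4601, 0.1696, 0.1345]
ee_rot: [0.676, 0.737, -0.0, -0.0]
wrist_force: [0.3, 0.4, 0.5]
grip_width: 0.0739
grip_force: 0.0
```

```bash
python3 rolls.py r5
```

```text
scene 560 [274.5 196.5] [ 0.596 -0.065  0.026]
scene 309 [432.3 270.3] [0.369 0.335 0.026]
top 314 [364.5 189.8] [ 0.599 -0.098  0.026]
top 294 [339.8 192.3] [ 0.593 -0.034  0.026]
top 153 [309.9 262.1] [0.413 0.045 0.026]
top 254 [193.1 282.8] [0.365 0.336 0.026]
[0.46218373 0.16747032 0.13446011] 0.07372126233367755
```

play_rows(motion=[[-0.02, 0.04, 0, 0], [-0.05, 0.08, 0, 0], [-0.075, 0.125, 0, 0], [-0.094, 0.1655, 0, 0], [-0.094, 0.1655, 0, 0], [-0.094, 0.1655, -0.04, 0], [-0.094, 0.1655, -0.08, 0], [-0.094, 0.1655, -0.11, 0], [-0.094, 0.1655, -0.129, 0], [-0.094, 0.1655, -0.129, 0]])

```text
clock: 39.0
tool_pos: [0.3691, 0.3311, 0.0041]
ee_rot: [0.679, 0.734, -0.001, -0.0]
wrist_force: [0.1, 0.1, 0.1]
grip_width: 0.0744
grip_force: 0.0
```

play_rows(motion=[[0, 0, 0, 0], [0, 0, 0, 0], [0, 0, 0, 0], [0, 0, 0, 0], [0, 0, 0, 0], [0, 0, 0, 0], [0, 0, 0, 0]], fingers=1)

```text
clock: 39.88
tool_pos: [0.3684, 0.3326, 0.0057]
ee_rot: [0.678, 0.735, 0.0, 0.0]
wrist_force: [1.4, -4.0, 5.8]
grip_width: 0.0554
grip_force: 12.0
```

play_rows(motion=[[0, 0, 0.05, 0], [0, 0, 0.1, 0], [0.03, -0.04, 0.1, 0], [0.06, -0.08, 0.1, 0], [0.09, -0.12, 0.1, 0], [0.12, -0.165, 0.1, 0], [0.15, -0.21, 0.1, 0], [0.185, -0.255, 0.1, 0], [0.2176, -0.3006, 0.1, 0], [0.2176, -0.3006, 0.08, 0], [0.2176, -0.3006, 0.05, 0], [0.2176, -0.3006, 0.025, 0]])

```text
clock: 41.38
tool_pos: [0.5854, 0.032, 0.0292]
ee_rot: [0.678, 0.735, -0.0, -0.0]
wrist_force: [0.5, -0.8, -0.1]
grip_width: 0.0556
grip_force: 12.0
```

play_rows(motion=[[0, 0, -0.008, 0], [0, 0, -0.014, 0], [0, 0, -0.0165, 0], [0, 0, -0.0165, 0], [0, 0, -0.0165, 0]])

```text
clock: 42.0
tool_pos: [0.5859, 0.032, 0.0143]
ee_rot: [0.678, 0.735, 0.0, 0.0]
wrist_force: [-0.3, 1.1, -1.5]
grip_width: 0.0553
grip_force: 12.0
```

play_rows(motion=[[0, 0, 0, 0], [0, 0, 0, 0], [0, 0, 0, 0], [0, 0, 0, 0], [0, 0, 0.03, 0], [0, 0, 0.07, 0], [0, 0, 0.12, 0], [-0.03, -0.06, 0.12, 0], [-0.06, -0.12, 0.12, 0], [-0.1, -0.18, 0.12, 0], [-0.14, -0.24, 0.12, 0], [-0.14, -0.24, 0.12, 0]], fingers=0.22)

```text
clock: 43.5
tool_pos: [0.444, -0.21, 0.1339]
ee_rot: [0.679, 0.734, -0.0, 0.0]
wrist_force: [0.1, 0.4, -0.3]
grip_width: 0.0739
grip_force: 0.0
```

```bash
python3 rolls.py r6; python3 -c "
import cv2,numpy as np
s=cv2.imread('pics/r6s.png');t=cv2.imread('pics/r6t.png')
cv2.imwrite('pics/c8.png',np.hstack([cv2.resize(s[130:270,210:350],(400,400),interpolation=2),cv2.resize(t[130:250,255:375],(400,400),interpolation=2)]))"
```

```text
scene 875 [281.7 204.8] [ 0.593 -0.031  0.026]
scene 85 [351.5 199.4] [0.422 0.051 0.026]
top 316 [364.5 189.7] [ 0.6   -0.098  0.026]
top 299 [339.8 192.4] [ 0.593 -0.034  0.026]
top 301 [314.9 195. ] [0.586 0.031 0.026]
top 159 [310.  262.2] [0.413 0.044 0.026]
[ 0.44445146 -0.2099094   0.13389241] 0.07404106557342939
```

View pics/c8.png

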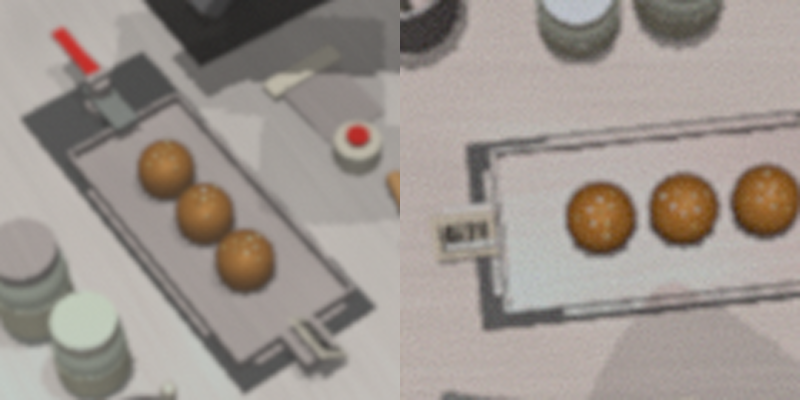

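Top shows the three rolls upright in a row at (315,195), (340,192) and (364,190). The tag is at (274.5,200.5). One closer crop of the tag and scanner for precise poses.

```bash
python3 - <<'E'
from h import *
s=cv2.imread('pics/r6s.png');t=cv2.imread('pics/r6t.png');t5=cv2.imread('pics/t5.png')
C=dict(interpolation=cv2.INTER_CUBIC)
a=cv2.resize(s[230:270,300:340],(400,400),**C);b=cv2.resize(t[180:220,258:298],(400,400),**C)
# model points for reading: projected tag centre & corners if z=.022,.032
ps=np.radians(5.3);xh=np.array([np.cos(ps),np.sin(ps),0]);yh=np.array([-np.sin(ps),np.cos(ps),0]);z=np.array([0,0,1])
for zc in(.022,.032,.04):
    c=onz('top',[(274.5,200.5)],zc)[0];u=(xh+z)/2**.5
    P=[c]+[c+i*u+j*yh for i,j in((-.02,-.025),(-.02,.025),(.02,.025),(.02,-.025))]
    print(zc,c.round(3),((proj('scene',P)-(300,230))*10).round(0).tolist(),((proj('top',P)-(258,180))*10).round(0).tolist())
cv2.imwrite('pics/c9.png',np.hstack([a,b]))
E
```

```text
0.022 [0.573 0.136 0.022] [[206.0, 185.0], [191.0, 117.0], [308.0, 252.0], [222.0, 256.0], [103.0, 116.0]] [[165.0, 205.0], [269.0, 258.0], [78.0, 276.0], [59.0, 151.0], [253.0, 133.0]]
0.032 [0.571 0.135 0.032] [[211.0, 160.0], [195.0, 92.0], [314.0, 228.0], [227.0, 231.0], [107.0, 91.0]] [[165.0, 205.0], [270.0, 258.0], [78.0, 277.0], [58.0, 151.0], [254.0, 132.0]]
0.04 [0.57  0.135 0.04 ] [[215.0, 139.0], [199.0, 72.0], [318.0, 208.0], [231.0, 210.0], [111.0, 70.0]] [[165.0, 205.0], [270.0, 258.0], [77.0, 277.0], [57.0, 151.0], [254.0, 132.0]]
```

View pics/c9.png

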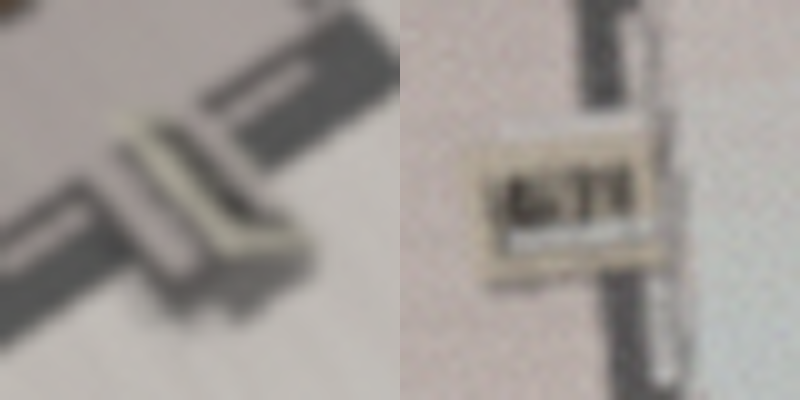

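The tag corners in both views agree with the centre at (0.572,0.1355,0.026). Now the scanner pose.

```bash
python3 - <<'E'
from h import *
print('headfront',onz('top',[(437,238.5)],.051),'tail',onz('top',[(441.2,283)],.042))
w=onz('top',[(433,261),(435.4,279)],.025);d=w[0]-w[1];print('stripe yaw',np.degrees(np.arctan2(d[1],d[0])),w)
t=cv2.imread('pics/t5.png');s=cv2.imread('pics/s2.png')
for n,im in(('top',t),):
    h=cv2.cvtColor(im,cv2.COLOR_BGR2HSV)
    g=cv2.cvtColor(im,cv2.COLOR_BGR2GRAY)[228:300,410:465]
    m=(g>62).astype('u1');m[:, :8]=0;m[:,-8:]=0
    k,l,st,c=cv2.connectedComponentsWithStats(m)
    for i in range(1,k):
        if st[i,4]>15: print(st[i],c[i]+(410,228),onz(n,[c[i]+(410,228)],.046))
    # dark body centreline: brightness of body vs mat
    for r in range(236,290,4): print(r,cv2.cvtColor(im,cv2.COLOR_BGR2GRAY)[r,424:454].tolist())
E
```

```text
headfront [[ 0.46925582 -0.27477628  0.051     ]] tail [[ 0.35942106 -0.28180887  0.042     ]]
stripe yaw 4.7623971545183394 [[ 0.41430035 -0.26852052  0.025     ]
 [ 0.36925354 -0.27227344  0.025     ]]
[ 8  0 23  2 32] [427.03125 228.28125] [[ 0.49562503 -0.25220536  0.046     ]]
[44  0  3 18 29] [455.5862069  234.82758621] [[ 0.47873435 -0.3234171   0.046     ]]
[ 19  10  18  17 203] [437.49261084 244.34482759] [[ 0.45497922 -0.27658085  0.046     ]]
[27 28  7 10 65] [439.93846154 260.41538462] [[ 0.41490527 -0.28060374  0.046     ]]
236 [32, 41, 30, 33, 36, 36, 29, 31, 23, 33, 29, 38, 28, 25, 25, 30, 41, 31, 28, 34, 32, 39, 33, 35, 35, 37, 24, 32, 34, 28]
240 [39, 29, 34, 19, 43, 66, 81, 81, 83, 84, 83, 76, 79, 81, 79, 81, 82, 77, 78, 82, 63, 39, 32, 42, 34, 38, 41, 26, 28, 32]
244 [40, 27, 35, 30, 34, 41, 58, 75, 78, 88, 81, 81, 81, 80, 82, 83, 84, 86, 86, 85, 89, 86, 69, 45, 31, 35, 35, 30, 35, 32]
248 [29, 30, 39, 23, 37, 31, 40, 69, 86, 87, 87, 81, 82, 87, 87, 86, 89, 81, 81, 86, 89, 83, 65, 37, 39, 28, 33, 40, 26, 28]
252 [36, 30, 30, 28, 22, 32, 49, 79, 84, 51, 36, 33, 54, 
[... 500 characters left out ...]
18, 39, 53, 59, 43, 52, 43, 50, 43, 38, 31, 32, 27, 32, 34, 38, 32, 31, 40]
272 [36, 39, 35, 33, 36, 29, 41, 30, 13, 23, 32, 20, 25, 48, 56, 57, 51, 46, 48, 37, 43, 28, 25, 30, 35, 35, 36, 29, 30, 32]
276 [39, 36, 31, 37, 37, 40, 37, 33, 27, 21, 19, 44, 30, 37, 53, 55, 47, 48, 46, 45, 42, 36, 29, 34, 28, 32, 37, 24, 38, 36]
280 [38, 27, 28, 39, 34, 35, 32, 39, 33, 34, 23, 26, 13, 37, 47, 54, 51, 52, 46, 44, 44, 40, 36, 31, 18, 37, 42, 34, 36, 42]
284 [26, 39, 30, 35, 37, 27, 47, 31, 39, 28, 30, 28, 29, 18, 24, 30, 32, 29, 38, 36, 33, 35, 28, 38, 34, 37, 33, 36, 34, 35]
288 [34, 30, 36, 30, 29, 37, 32, 35, 28, 32, 34, 43, 32, 30, 37, 32, 35, 37, 26, 32, 39, 39, 37, 27, 38, 31, 37, 31, 40, 29]
```

play_rows(motion=[[-0.01, -0.02, 0, -10], [-0.02, -0.04, 0, -20], [-0.03, -0.06, 0, -30], [-0.041, -0.069, 0, -40], [-0.041, -0.069, 0, -50], [-0.041, -0.069, 0, -60], [-0.041, -0.069, 0, -70], [-0.041, -0.069, 0, -80], [-0.041, -0.069, 0, -91], [-0.041, -0.069, -0.02, -91], [-0.041, -0.069, -0.05, -91], [-0.041, -0.069, -0.05, -91]], force=25)

```text
clock: 45.1
tool_pos: [0.4045, -0.2758, 0.0825]
ee_rot: [0.999, 0.032, -0.001, -0.001]
wrist_force: [0.5, -0.3, 0.3]
grip_width: 0.0739
grip_force: 0.0
```

play_rows(motion=[[0, 0, -0.03, 0], [0, 0, -0.06, 0], [0, 0, -0.0785, 0], [0, 0, -0.0785, 0], [0, 0, -0.0785, 0]])

```text
clock: 45.72
tool_pos: [0.4053, -0.2772, 0.0064]
ee_rot: [0.999, 0.032, 0.0, 0.0]
wrist_force: [-0.3, -0.1, -0.4]
grip_width: 0.0746
grip_force: 0.0
```

play_rows(motion=[[0, 0, 0, 0], [0, 0, 0, 0], [0, 0, 0, 0], [0, 0, 0, 0], [0, 0, 0, 0], [0, 0, 0, 0], [0, 0, 0, 0], [0, 0, 0, 0], [0, 0, 0, 0]], fingers=1)

```text
clock: 46.85
tool_pos: [0.4048, -0.2771, 0.0053]
ee_rot: [1.0, 0.032, 0.0, 0.0]
wrist_force: [0.4, -1.3, 1.2]
grip_width: 0.0277
grip_force: 25.0
```

```bash
python3 - <<'E'
from h import *
s=ctrl.get_state();q=s['ee_rot'];print(s['tool_pos'],s['grip_width'],np.degrees(2*np.arctan2(q[1],q[0]))-90)
im=snap('scene');t=snap('top')
cv2.imwrite('pics/c10.png',np.hstack([cv2.resize(im[80:180,250:350],(400,400),interpolation=2),cv2.resize(t[215:315,390:490],(400,400),interpolation=2)]))
E
```

```text
[ 0.40476702 -0.2770638   0.00529238] 0.027652043299243038 -86.37741324022875
```

Scanner gripped (27.7 mm). Carry it to the tag.

play_rows(motion=[[0, 0, 0.02, 0], [0, 0, 0.06, 0], [0, 0, 0.1, 0], [0.005, 0.05, 0.1, 1.7], [0.01, 0.1, 0.1, 1.7], [0.02, 0.15, 0.1, 1.7], [0.025, 0.2, 0.1, 1.7], [0.03, 0.25, 0.1, 1.7], [0.04, 0.3, 0.1, 1.7], [0.045, 0.35, 0.1, 1.7], [0.0505, 0.39, 0.1, 1.7], [0.0505, 0.4017, 0.1, 1.7]])

```text
clock: 48.45
tool_pos: [0.4546, 0.1265, 0.105]
ee_rot: [0.999, 0.048, -0.001, 0.0]
wrist_force: [-0.1, 0.5, -1.5]
grip_width: 0.0281
grip_force: 25.0
```

play_rows(motion=[[0, 0, 0, 0], [0, 0, -0.015, 0], [0, 0, -0.03, 0], [0, 0, -0.034, 0], [0, 0, -0.0344, 0], [0, 0, -0.0344, 0]])

```text
clock: 49.2
tool_pos: [0.4554, 0.1244, 0.0713]
ee_rot: [0.999, 0.046, 0.0, 0.0]
wrist_force: [0.5, 0.6, -1.8]
grip_width: 0.0281
grip_force: 25.0
```

```bash
python3 - <<'E'
from h import *
s=ctrl.get_state();q=s['ee_rot'];print(s['tool_pos'],s['grip_width'],np.degrees(2*np.arctan2(q[1],q[0]))-90)
im=snap('scene','s7.png');t=snap('top','t7.png')
cv2.imwrite('pics/c10.png',np.hstack([cv2.resize(im[200:300,270:370],(400,400),interpolation=2),cv2.resize(t[150:250,230:330],(400,400),interpolation=2)]))
for n in('scene','top'): print(n,proj(n,[(.5157,.1303,.0826),(.526,.125,.1166),(.4646,.1193,.1076)]).round(1).tolist())
E
```

```text
[0.45537118 0.12441268 0.07127457] 0.02805333517562511 -84.70486665221084
scene [[339.4, 224.3], [335.3, 216.9], [354.7, 206.7]]
top [[274.7, 219.4], [275.9, 213.3], [278.3, 239.4]]
```

View pics/c10.png

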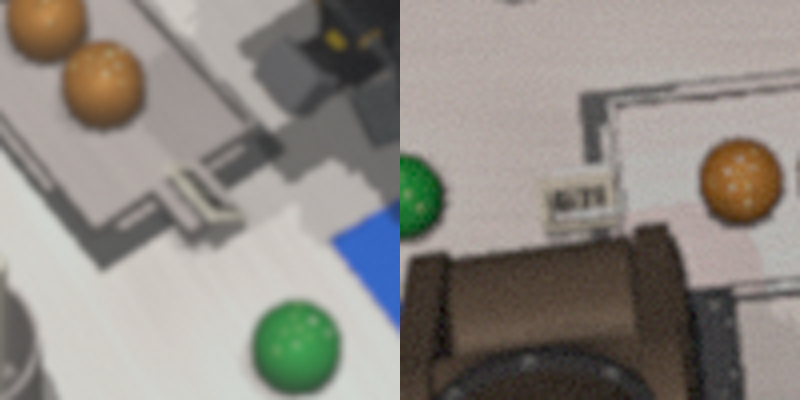

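The crop shows the head at scene (343,220) facing the tag at (320,247), and yellow at (354,210). I'll check the yellow patch by mask against the prediction.

```bash
python3 - <<'E'
from h import *
for f in('s0','s7'):
    im=cv2.imread(f'pics/{f}.png');m=cv2.inRange(cv2.cvtColor(im,cv2.COLOR_BGR2HSV),(20,120,80),(34,255,255))
    k,_,st,c=cv2.connectedComponentsWithStats(m);print(f,[(c[i].round(1),st[i].tolist()) for i in range(1,k) if st[i,4]>8 and 280<c[i][0]<400 and 90<c[i][1]<240])
p0=np.array([.4148,-.282,.042]); r=p0-[.4048,-.2771,.0053]
a=np.radians(1.7);R=np.array([[np.cos(a),-np.sin(a),0],[np.sin(a),np.cos(a),0],[0,0,1]])
print(proj('scene',[p0,np.array([.4554,.1244,.0713])+R@r]))
E
```

```text
s0 [(array([292.6, 118.8]), [289, 116, 8, 7, 38])]
s7 [(array([353.5, 209.5]), [352, 208, 4, 4, 14])]
[[292.52208472 118.74859563]
 [354.52258844 206.8950667 ]]
```

Consistent, since only the patch's forward part is visible past the finger. Hold steady.

play_rows(motion=[[0, 0, 0, 0], [0, 0, 0, 0], [0, 0, 0, 0], [0, 0, 0, 0], [0, 0, 0, 0], [0, 0, 0, 0], [0, 0, 0, 0], [0, 0, 0, 0], [0, 0, 0, 0], [0, 0, 0, 0], [0, 0, 0, 0], [0, 0, 0, 0]])

```text
clock: 50.8
tool_pos: [0.4552, 0.1247, 0.0709]
ee_rot: [0.999, 0.046, 0.0, 0.0]
wrist_force: [-0.6, -0.0, -0.9]
grip_width: 0.0276
grip_force: 25.0
```

play_rows(motion=[[0, 0, 0, 0], [0, 0, 0, 0], [0, 0, 0, 0], [0, 0, 0, 0], [0, 0, 0, 0], [0, 0, 0, 0], [0, 0, 0, 0], [0, 0, 0, 0]])

```text
clock: 51.8
tool_pos: [0.4552, 0.1247, 0.0709]
ee_rot: [0.999, 0.046, -0.0, 0.0]
wrist_force: [-1.0, 0.3, -0.9]
grip_width: 0.0276
grip_force: 25.0
```

play_rows(motion=[[0, 0, 0.02, 0], [0, 0, 0.035, 0], [-0.005, -0.05, 0.035, 0], [-0.01, -0.1, 0.035, 0], [-0.015, -0.15, 0.035, 0], [-0.02, -0.2, 0.035, 0], [-0.03, -0.25, 0.035, 0], [-0.04, -0.3, 0.035, 0], [-0.045, -0.35, 0.035, 0], [-0.05, -0.39, 0.035, -1.7], [-0.0505, -0.4017, 0.035, -1.7], [-0.0505, -0.4017, 0.035, -1.7]])

```text
clock: 53.3
tool_pos: [0.4045, -0.2769, 0.1057]
ee_rot: [1.0, 0.031, -0.0, -0.0]
wrist_force: [-0.5, 1.2, -1.8]
grip_width: 0.0279
grip_force: 25.0
```

play_rows(motion=[[0, 0, -0.03, 0], [0, 0, -0.06, 0], [0, 0, -0.085, 0], [0, 0, -0.095, 0], [0, 0, -0.098, 0], [0, 0, -0.0995, 0], [0, 0, -0.0995, 0], [0, 0, -0.0995, 0]])

```text
clock: 54.3
tool_pos: [0.4048, -0.2771, 0.0068]
ee_rot: [1.0, 0.032, 0.0, 0.0]
wrist_force: [-0.2, 0.1, -2.0]
grip_width: 0.0279
grip_force: 25.0
```

Lower the last 1.5 mm, release, and back off.

play_rows(motion=[[0, 0, -0.001, 0], [0, 0, -0.0014, 0], [0, 0, -0.0014, 0]])

```text
clock: 54.68
tool_pos: [0.4047, -0.2771, 0.0053]
ee_rot: [1.0, 0.032, 0.0, 0.0]
wrist_force: [-1.3, 0.1, 4.8]
grip_width: 0.0279
grip_force: 25.0
```

play_rows(motion=[[0, 0, 0, 0], [0, 0, 0, 0], [0, 0, 0, 0], [0, 0, 0, 0], [0, 0, 0.04, 0], [0, 0, 0.09, 0], [0, 0, 0.14, 0], [0, 0, 0.19, 0], [-0.05, -0.05, 0.21, 0], [-0.08, -0.1, 0.21, 0], [-0.1, -0.15, 0.21, 0], [-0.12, -0.2, 0.21, 0]], fingers=0.22)

```text
clock: 56.18
tool_pos: [0.2834, -0.4788, 0.2152]
ee_rot: [1.0, 0.031, 0.0, 0.0]
wrist_force: [1.1, 0.9, 1.0]
grip_width: 0.0739
grip_force: 0.0
```

play_rows(motion=[[0, 0, 0, 0], [0, 0, 0, 0], [0, 0, 0, 0], [0, 0, 0, 0]])

```text
clock: 56.68
tool_pos: [0.2853, -0.4762, 0.2152]
ee_rot: [0.999, 0.032, 0.0, 0.0]
wrist_force: [0.3, -0.2, -0.3]
grip_width: 0.0742
grip_force: 0.0
```

```bash
python3 rolls.py f; python3 - <<'E'
from h import *
cv2.imwrite('pics/fin.png',np.vstack([cv2.imread('pics/fs.png')[60:340,:],cv2.imread('pics/ft.png')[90:320,:]]))
E
```

```text
scene 872 [281.7 204.8] [ 0.593 -0.031  0.026]
scene 84 [351.5 199.3] [0.422 0.051 0.026]
top 315 [364.5 189.7] [ 0.599 -0.098  0.026]
top 300 [339.8 192.4] [ 0.593 -0.034  0.026]
top 305 [314.9 195. ] [0.586 0.031 0.026]
top 155 [310.1 262.1] [0.413 0.044 0.026]
[ 0.28511958 -0.476484    0.21514706] 0.07427024186901636
```

View pics/fin.png

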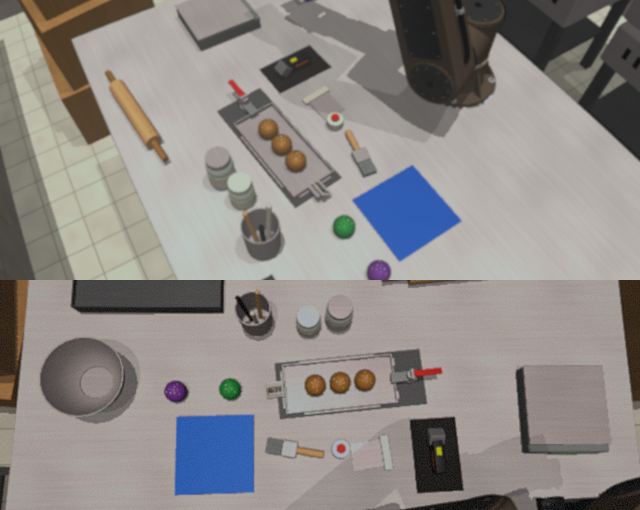

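Everything is in place: three rolls in a row on the tray, the lever folded level, the scanner upright on its black mat, and the rest untouched.

```bash
python3 -c "
from rig import ctrl
print(ctrl.job_done())"
```

```text
the job is handed in; nothing more can be done
None
```

The job is handed in (about 57 s on the clock, no verdict returned): bolt snug, lever folded down, all three rolls upright in a row on the tray, tag scanned for over 2 s, scanner back on its black mat; one roll shifted in the tray after I released it and was set back in line.

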